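Set the running clearance of a strap-thinning machine

ROBOT

A 6-joint arm with a two-finger parallel gripper is mounted at the origin on the work surface. World frame = base frame: x ahead of the robot, y to its left, z up, the work surface at z = 0. Lengths are in m, angles in degrees, forces in N, time in s.
With the tool pointing down it reaches from about 0.4 to 0.825 m from the base axis. Payload 7 kg.
Tool frame: the origin (TCP) lies midway between the tips of the shut fingers; the grasp point (between the pads) lies 19 mm behind it; x points along the fingers, z is the direction in which the jaws open and shut, and the axes are right-handed (so a half turn about x gives the same grasp; the last joint's range is limited). The gripper opens to 88 mm and grips with 3 to 60 N. Pads are 19 mm wide; open, the fingers measure 130 mm over their backs; the gripper's body (78 mm by 193 mm) begins 47 mm behind the grasp point.
Start: joints at [-57.29, 20.546, 0.682, 0, -70.136, -16.507], TCP at [0.188, -0.648, 0.227] pointing down, gripper open.
Joint ranges: [-176.03, 176.03], [-82.01, 121.73], [-58.28, 71.71], [-173.87, 95.51], [-174.79, -0.11], [-173.66, 173.66]. Speed limits (degrees/s): [136.94, 136.94, 172.46, 180, 180, 180].

INTERFACE

Orientations are given as [roll, pitch, yaw] about the fixed x, y, z axes, in that order (R = Rz(yaw) Ry(pitch) Rx(roll)).
In Python, from plant import get_state, capture, close_job gives the robot as it stands.
- The arm moves only by the tool play_rows, never from a script. Its argument "series" is one flat list of numbers, 4 for each row, row after row: the shift along the tool's x, y, z in m, then the turn about the tool's x in rad. In form: [tx, ty, tz, spin, tx, ty, tz, spin, ...]. A call has exactly 5 rows; each row shifts and turns the commanded pose from where the row before left it, along the tool's axes as they then stand; what a row does not reach is not made up. A row lasts 1/12 s, in which the tool goes at most 41.7 mm and 7.16 degrees, less where a joint would pass 70% of its speed; a pose out of reach is approached as far as the arm can. A call is refused whole if a number of a shift passes 0.0417 or a number of a turn 0.125, either way. A call with a gripper value outside its range is refused whole. "jaw" is the opening in per cent of the stroke, from 0 (shut) to 100 (fully open), set as the call begins (left out, the last holds). The fingers move at their own pace and stop on an object; "squeeze" is the grip in N (left out, the last holds). Time passes only in rows, so rows that do not move let the fingers close, or fill a call up. It gives the time, the measured TCP pose, the force and the opening at its end, in the units of the state.
- get_state(): the state, without advancing time (a new reading comes with each control period).
- capture(name): name is "scene" or "top" or "wrist"; returns a dict with "img" (384x512x3 uint8, blue, green, red), "K" (3x3 intrinsics, pixels), "world_from_camera" (4x4, takes a point from camera to world coordinates). Camera axes: x right, y down, z forward; pixel columns grow to the right and rows downward; lengths in m; the calibration is good to about 2 mm. A picture is of the moment at which its call begins. There is no depth.
- close_job(): hands the job in, once; it reports no verdict.
The state is a dict: "time_s": time; "joints": joint angles; "qd": joint speeds; "joint_torque": joint torques, N m; "tcp_pos": TCP position; "eef_rot": TCP orientation; "contact_force": force on the tool from outside, world axes, zero at the start; "moment": the same for the moment, N m; "gripper_width": finger opening in m.
Only numpy, scipy, OpenCV 4.12 (cv2) and the standard library are available. Lean on these libraries where they do the work, as an engineer would, in place of code of your own. Each camera call takes 0.05 s, during which the arm holds its last target.

TASK

Lay the gauge bar flat on the machine's bed and slide it tip first under the presser foot, between the fences, fully home against the column, and let go of it. Then turn the brass thumbscrew clockwise until it seats, back it off a quarter turn, and finish still gripping the thumbscrew there, with the gauge still home. Leave the other things on the bench where they are.

Things in the scene. Friction and masses are not known exactly. Their poses are not given: they have to be found in the camera images.
- machine: Small light grey bench machine, fixed to the table; its place and yaw vary. Origin: on the table top under the thumbscrew's axis; +x runs from the open front end to the column at the back, z up. Column 85 high. The overarm (x -25 to +37, y +-22, from 55 to 85 above the table) carries the screw.
- bed_front (a point): Middle of the front edge of the machine's flat bed, on its top, 20 mm above the table; axes as the machine's. From here the bed runs 240 mm towards +x and 50 mm to each side; the screw's axis is at +190.
- stop (a point): Point on the column's front face, 31 mm behind the screw axis, 4 mm above the bed, where the gauge's tip rests when home. Steel fences 12 high lead to it on the bed: inner faces 17 mm either side of the middle from here to 85 mm in front, then flaring to 27 mm at 112 in front. The round presser foot (23 across) on the screw starts at least 3 mm above the top of a gauge lying on the bed.
- gauge_tab (a point): Centre of the orange upright grip tab (30 long in x, 12 wide in y, 36 tall) of the steel gauge, 26 mm above the gauge's underside. Gauge: flat bar 150 x 26 x 8 mm, about 120 g; x along the bar from tab to tip, z up. The tab centre is 135 mm behind the tip. It starts flat on the table, left or right of the machine. When home the tab is 104 mm in front of the screw axis.
- gauge_tip (a point): Centre of the front end face of the gauge, 4 mm above its underside; x along the bar away from the tab, z up.
- screw_grip (a point): Point on the thumbscrew's axis at the height to grip. The brass wing is an upright bar 46 long, 12 thick, 32 tall, on a 32 mm disc; this point is 22 mm above the disc's top, 10 mm below the wing's top. x along the wing (red-painted end at -x), z up. About 119 mm above the table when seated; goes down 1.9 mm per rad turned clockwise.
- screw (a joint): Thumbscrew angle in rad, grows clockwise seen from above. Its hard seat is at 3.0; it starts between 0.3 and 1.5, turns with light friction (0.06 N m) and stays where it is left. At 0 the wing lies along the machine's x, red end to the front; wing yaw = machine yaw minus this value, so when seated the red end points almost to the column.
- slicker_mid (a point): Bystander, to be left alone: wooden edge slicker, bar 130 x 30 x 16 with a dark raised block at one end (32 tall there); swaps sides with the gauge (mm). Point 8 mm above its underside.
- spool_mid (a point): Bystander, to be left alone: dark red thread spool, 40 across, 40 tall (mm). Point 20 mm above its underside.
- tin_mid (a point): Bystander, to be left alone: round tin, 48 across, 40 tall (mm). Point 20 mm above its underside.
- dye_a_mid (a point): Bystander, to be left alone: white dye bottle with red cap, 52 across, 130 tall (mm). Point 65 mm above its underside.
- dye_b_mid (a point): Bystander, to be left alone: white dye bottle with green cap, 52 across, 130 tall (mm). Point 65 mm above its underside.
- mallet_mid (a point): Bystander, to be left alone: white-headed mallet lying down, head 90 long and 56 across, handle 200 (mm). Point 28 mm above its underside.
- last_mid (a point): Bystander, to be left alone: wooden shoe last, about 210 long, 84 wide, 90 tall (mm). Point 22.5 mm above its underside.
Not all that is in view belongs to the job. What is meant by the part that bears gauge_tab is not green or pink, and is the larger of those in its own colour.

How it is judged (in metres and radians):
On the way, in this order (a step that is already met when the one before it is completed fails the run):
1. the gauge lies on the bed, tip home against the column, and is let go (x of gauge_tip in the frame of machine above 0.023 m and y of gauge_tip in the frame of machine between -0.008 and 0.008 m and z of gauge_tip in the frame of machine below 0.027 m and angle between the x axis of gauge_tip and the x axis of machine, either way round below 0.12 rad and angle between gauge_tip's own z axis and vertical below 0.06 rad and contact force between gauge and the fingers below 0.2 N), for 0.3 s.
2. the thumbscrew is turned clockwise until it seats (value of joint screw above 2.93 rad), for 0.2 s.
At the end, for the whole second after the job is handed in: The screw rests a quarter turn (within 0.25 rad) back from its seat and the fingers still grip it (over 1 N); the gauge lies flat on the bed between the fences (tip within 8 mm of the middle), its tip within 8 mm of the column (x of gauge_tip in the frame of machine above 0.023 m and y of gauge_tip in the frame of machine between -0.008 and 0.008 m and z of gauge_tip in the frame of machine below 0.027 m and angle between the x axis of gauge_tip and the x axis of machine, either way round below 0.12 rad and angle between gauge_tip's own z axis and vertical below 0.06 rad and value of joint screw between 1.179 and 1.679 rad and velocity of joint screw between -0.1 and 0.1 rad/s and contact force between screw and the fingers above 1 N); the arm keeps its last pose, push and grip.
It fails at once if one of the other things on the bench is moved more than 30 mm (distance of any of slicker_mid, spool_mid, tin_mid, dye_a_mid, dye_b_mid, mallet_mid, last_mid from where it was at the start of the episode above 0.03 m).
It also fails if it takes over 69 s, if anything falls off the work surface, if the arm or the gripper's body presses on something with over 40 N, if the wrist force passes 120 N, or if a joint passes its speed limit or range.

## Working session

There is one attempt and no reset: what is moved stays moved. The work goes in short steps, Python scripts to look and compute and a tool call to move; the robot and the scene stay as the last step left them, time stands still between calls to the robot, and variables do not carry over. Pictures are saved under pics/ and viewed, and the job is handed in when it is done.

Besides the shell and the picture viewer there is one more tool, called in YAML: its name, and indented under it one key for each argument. play_rows: Moves the arm, as the interface text tells. Its arguments: {"type":"object","properties":{"series":{"type":"array","items":{"type":"number"}},"jaw":{"type":"number"},"squeeze":{"type":"number"}},"required":["series"]}

```bash
ls; mkdir -p pics
python3 - <<'E'
from plant import get_state, capture
import cv2,numpy as np
s=get_state()
print(s)
for n in ["scene","top","wrist"]:
    c=capture(n); cv2.imwrite(f"pics/{n}0.png",c["img"]); np.savez(f"pics/{n}0.npz",**c)
    print(n,c["K"].round(1).tolist(),c["world_from_camera"].round(3).tolist())
E
```

```text
pics
{'time_s': 0.0, 'joints': array([-5.72897192e+01,  2.05932222e+01,  6.33008820e-01, -2.19075146e-02,
       -7.01339366e+01, -1.65062780e+01]), 'qd': array([-0.06071632,  0.00725608,  0.03355356, -0.04005801, -0.06184375,
        0.0263469 ]), 'joint_torque': array([-2.40064801e-03, -5.82717848e+01,  2.93063021e+01,  6.99699238e+00,
        7.01095909e-03, -1.50698093e-04]), 'tcp_pos': array([ 0.18820584, -0.64772145,  0.22559107]), 'eef_rot': array([  4.16954957,  89.90362324, 110.36609069]), 'contact_force': array([0.09844451, 1.01183952, 0.40935595]), 'moment': array([ 0.01972327, -0.04793168,  0.01214037]), 'gripper_width': 0.08727704370214127}
scene [[499.5, 0.0, 263.9], [0.0, 499.5, 191.7], [0.0, 0.0, 1.0]] [[-0.867, 0.427, -0.257, 0.892], [0.498, 0.729, -0.47, 0.884], [-0.013, -0.535, -0.845, 1.497], [0.0, 0.0, 0.0, 1.0]]
top [[466.1, 0.0, 257.7], [0.0, 466.1, 190.2], [0.0, 0.0, 1.0]] [[-0.011, -0.987, 0.159, 0.168], [-1.0, 0.013, 0.009, 0.086], [-0.011, -0.159, -0.987, 1.865], [0.0, 0.0, 0.0, 1.0]]
wrist [[333.0, 0.0, 256.0], [0.0, 333.0, 190.3], [0.0, 0.0, 1.0]] [[-0.278, 0.92, 0.275, 0.115], [0.961, 0.266, 0.082, -0.669], [0.003, 0.286, -0.958, 0.383], [0.0, 0.0, 0.0, 1.0]]
```

View pics/scene0.png

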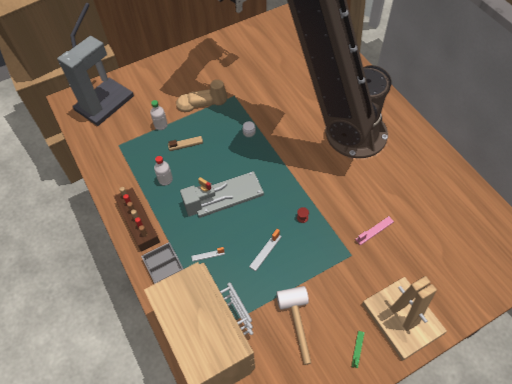

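View pics/top0.png

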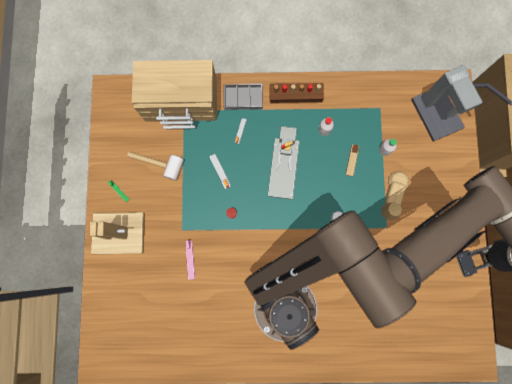

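View pics/wrist0.png

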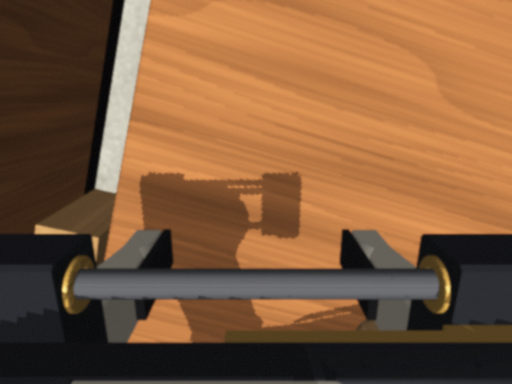

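The top view shows the machine at about (285,165), the large orange-tabbed gauge at (220,170), a smaller decoy at (240,130), and the slicker at (352,160). Next I'll zoom in and take coarse measurements.

```bash
cat > h.py <<'E'
import numpy as np,cv2
def load(n):
    d=np.load(f"pics/{n}.npz"); return d["img"],d["K"],d["world_from_camera"]
def ray(K,T,uv):
    d=T[:3,:3]@np.array([(uv[0]-K[0,2])/K[0,0],(uv[1]-K[1,2])/K[1,1],1.]); return T[:3,3],d
def plane(K,T,uv,z):
    o,d=ray(K,T,uv); return o+d*(z-o[2])/d[2]
def proj(K,T,p):
    q=np.linalg.inv(T)@np.append(p,1); return (K@q[:3])[:2]/q[2]
def mask(img,lo,hi):
    return cv2.inRange(cv2.cvtColor(img,cv2.COLOR_BGR2HSV),lo,hi)
def blobs(m,amin=5):
    n,l,s,c=cv2.connectedComponentsWithStats(m)
    return [(c[i].round(1).tolist(),s[i].tolist(),l==i) for i in range(1,n) if s[i,4]>=amin]
def snap(cam,name):
    from plant import capture
    c=capture(cam); cv2.imwrite(f"pics/{name}.png",c["img"]); np.savez(f"pics/{name}.npz",**c); return c["img"],c["K"],c["world_from_camera"]
E
python3 - <<'E'
from h import *
a=load("top0")[0][100:225,180:400]; b=load("scene0")[0][120:290,130:330]
cv2.imwrite("pics/z1.png",cv2.resize(a,None,fx=3.6,fy=3.6,interpolation=cv2.INTER_CUBIC))
cv2.imwrite("pics/z2.png",cv2.resize(b,None,fx=3.5,fy=3.5,interpolation=cv2.INTER_CUBIC))
E
```

```text
(no output)
```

View pics/z1.png

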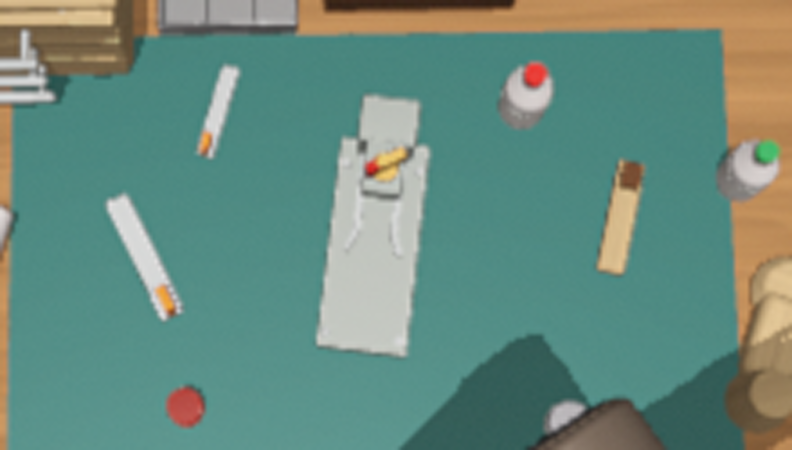

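View pics/z2.png

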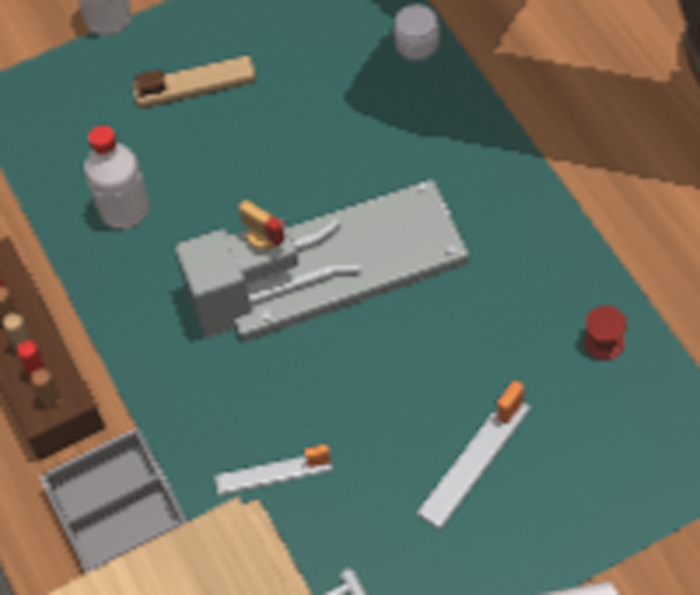

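Run:
```python
from h import *
img,K,T=load("top0"); im2,K2,T2=load("scene0")
# bed front corners
def t(u,v): return (180+u/3.6,100+v/3.6)
def s(u,v): return (130+u/3.5,120+v/3.5)
for n,f,k,tt,pts,z in [("topbed",t,K,T,[(317,345),(408,355)],.02),("scenebed",s,K2,T2,[(433,182),(467,257)],.02),
  ("topgauge far corners",t,K,T,[(107,204),(128,195)],.008),("scene gauge far",s,K2,T2,[(418,514),(440,526)],.008),
  ("screw top",t,K,T,[(368,170),(410,152)],.131),("screw scene",s,K2,T2,[(270,228),(246,206)],.131),("col top",t,K,T,[(364,96),(420,101)],.085),("col sc",s,K2,T2,[(176,244),(226,232)],.085)]:
    for p in pts: print(n,plane(k,tt,f(*p),z).round(4))
for n,(img,K,T) in [("top",(img,K,T)),("scene",(im2,K2,T2))]:
    m=mask(img,(5,150,120),(16,255,255))
    for b in blobs(m,6):
        p=plane(K,T,b[0],.03)
        if .3<p[0]<.9 and abs(p[1])<.4: print(n,b[0],b[1],p.round(4))
```

```text
topbed [0.4424 0.0611 0.02  ]
topbed [ 0.4299 -0.0397  0.02  ]
scenebed [ 0.432  -0.0288  0.02  ]
scenebed [0.4472 0.0677 0.02  ]
topgauge far corners [0.6092 0.297  0.008 ]
topgauge far corners [0.6194 0.2731 0.008 ]
scene gauge far [0.6218 0.2808 0.008 ]
scene gauge far [0.6101 0.3014 0.008 ]
screw top [0.6131 0.0056 0.131 ]
screw top [ 0.6322 -0.0394  0.131 ]
screw scene [0.6236 0.0082 0.131 ]
screw scene [ 0.6321 -0.0255  0.131 ]
col top [0.7085 0.0062 0.085 ]
col top [ 0.7019 -0.0551  0.085 ]
col sc [ 0.7009 -0.0506  0.085 ]
col sc [ 0.6533 -0.0387  0.085 ]
scene [275.6, 233.1] [273, 229, 6, 9, 32] [0.4926 0.2278 0.03  ]
scene [220.0, 248.8] [218, 247, 5, 4, 15] [0.6777 0.1862 0.03  ]
```

```bash
cat >> h.py <<'E'
from scipy.spatial.transform import Rotation as Ro
def pose(s=None):
    if s is None:
        from plant import get_state; s=get_state()
    R=Ro.from_euler('xyz',s["eef_rot"],degrees=True).as_matrix()
    return np.array(s["tcp_pos"]),R,np.degrees(np.arctan2(R[1,2],R[0,2]))
def plan(p0,phi0,p1,phi1,n):
    """n rows, tool-down; prints per-row tool shifts; shift in axes at row start then turn"""
    p0=np.array(p0,float);p1=np.array(p1,float)
    out=[];ph=phi0;p=p0.copy()
    for i in range(n):
        tgt=p0+(p1-p0)*(i+1)/n; d=tgt-p
        a=np.radians(ph); z=np.array([np.cos(a),np.sin(a)]); y=np.array([-z[1],z[0]])
        sp=round(-np.radians(phi1-phi0)/n,3)
        r=[round(-d[2],4),round(d[:2]@y,4),round(d[:2]@z,4),sp]
        p[:2]+=r[1]*y+r[2]*z; p[2]-=r[0]; ph-=np.degrees(sp); out.append(r)
    for i in range(0,n,5): print([x for r in out[i:i+5] for x in r])
    print("end",p.round(4),round(ph,2),"max",np.abs(out).max(0))
    return p,ph
E
python3 - <<'E'
from h import *
p,R,ph=pose(); print(p,ph)
p,ph=plan(p,ph,[0.48,-0.40,0.33],95,10)
p,ph=plan(p,ph,[0.60,-0.01,0.33],82,15)
E
```

```text
[ 0.18821651 -0.64783319  0.22583988] 106.20002896494276
[np.float64(-0.0104), np.float64(-0.0349), np.float64(0.0157), np.float64(0.02), np.float64(-0.0104), np.float64(-0.0346), np.float64(0.0163), np.float64(0.02), np.float64(-0.0104), np.float64(-0.0343), np.float64(0.0171), np.float64(0.02), np.float64(-0.0105), np.float64(-0.034), np.float64(0.0177), np.float64(0.02), np.float64(-0.0104), np.float64(-0.0335), np.float64(0.0184), np.float64(0.02)]
[np.float64(-0.0104), np.float64(-0.0332), np.float64(0.0191), np.float64(0.02), np.float64(-0.0104), np.float64(-0.0328), np.float64(0.0197), np.float64(0.02), np.float64(-0.0104), np.float64(-0.0324), np.float64(0.0204), np.float64(0.02), np.float64(-0.0104), np.float64(-0.032), np.float64(0.021), np.float64(0.02), np.float64(-0.0105), np.float64(-0.0316), np.float64(0.0216), np.float64(0.02)]
end [ 0.48 -0.4   0.33] 94.74 max [0.0105 0.0349 0.0216 0.02  ]
[np.float64(0.0), np.float64(-0.0101), np.float64(0.0253), np.float64(0.015), np.float64(0.0), np.float64(-0.0098), np.float64(0.0254), np.float64(0.015), np.float64(0.0), np.float
[... 338 characters left out ...]
), np.float64(0.015), np.float64(0.0), np.float64(-0.0074), np.float64(0.0262), np.float64(0.015), np.float64(0.0), np.float64(-0.007), np.float64(0.0263), np.float64(0.015), np.float64(0.0), np.float64(-0.0067), np.float64(0.0263), np.float64(0.015)]
[np.float64(0.0), np.float64(-0.0062), np.float64(0.0265), np.float64(0.015), np.float64(0.0), np.float64(-0.0059), np.float64(0.0266), np.float64(0.015), np.float64(0.0), np.float64(-0.0054), np.float64(0.0267), np.float64(0.015), np.float64(0.0), np.float64(-0.005), np.float64(0.0267), np.float64(0.015), np.float64(0.0), np.float64(-0.0047), np.float64(0.0268), np.float64(0.015)]
end [ 0.6  -0.01  0.33] 81.85 max [0.     0.0101 0.0268 0.015 ]
```

play_rows:
  series: [-0.01, -0.035, 0.016, 0.02, -0.01, -0.035, 0.016, 0.02, -0.01, -0.034, 0.017, 0.02, -0.01, -0.034, 0.018, 0.02, -0.01, -0.034, 0.018, 0.02]
  jaw: 100

```text
time_s: 0.57
tcp_pos: [0.3357, -0.5228, 0.2768]
eef_rot: [21.5, 90.0, 121.9]
contact_force: [0.4, -0.7, 0.7]
gripper_width: 0.0877
```

play_rows:
  series: [-0.01, -0.033, 0.019, 0.02, -0.01, -0.033, 0.02, 0.02, -0.01, -0.032, 0.02, 0.02, -0.01, -0.032, 0.021, 0.02, -0.01, -0.032, 0.022, 0.02]

```text
time_s: 0.98
tcp_pos: [0.4818, -0.3987, 0.327]
eef_rot: [7.8, 90.0, 102.5]
contact_force: [0.7, -0.2, 0.6]
gripper_width: 0.0876
```

play_rows:
  series: [0, -0.01, 0.025, 0.015, 0, -0.01, 0.025, 0.015, 0, -0.009, 0.026, 0.015, 0, -0.009, 0.026, 0.015, 0, -0.009, 0.026, 0.015]

```text
time_s: 1.4
tcp_pos: [0.5211, -0.2684, 0.3263]
eef_rot: [58.2, 90.0, 148.6]
contact_force: [1.6, -0.3, 0.5]
gripper_width: 0.0876
```

play_rows:
  series: [0, -0.008, 0.026, 0.015, 0, -0.008, 0.026, 0.015, 0, -0.007, 0.026, 0.015, 0, -0.007, 0.026, 0.015, 0, -0.007, 0.026, 0.015]

```text
time_s: 1.82
tcp_pos: [0.5609, -0.1394, 0.3265]
eef_rot: [73.6, 90.0, 159.8]
contact_force: [0.1, -0.0, 0.5]
gripper_width: 0.0878
```

play_rows:
  series: [0, -0.006, 0.026, 0.015, 0, -0.006, 0.027, 0.015, 0, -0.005, 0.027, 0.015, 0, -0.005, 0.027, 0.015, 0, -0.005, 0.027, 0.015]

```text
time_s: 2.23
tcp_pos: [0.6008, -0.0086, 0.3264]
eef_rot: [82.9, 90.0, 164.8]
contact_force: [-0.0, -0.1, -0.2]
gripper_width: 0.0874
```

Run:
```python
from h import *
from plant import get_state
snap("wrist","w1"); s=get_state(); print(pose(s),s["joints"].round(2),s["time_s"])
i,K,T=load("w1"); print(K.round(1).tolist(),T.round(4).tolist())
```

```text
(array([ 0.60222655, -0.00504938,  0.32575447]), array([[-2.78317231e-04, -9.89877918e-01,  1.41921209e-01],
       [ 8.58623303e-04,  1.41920926e-01,  9.89877626e-01],
       [-9.99999593e-01,  3.97356857e-04,  8.10433209e-04]]), np.float64(81.84096366876705)) [ 1.8060e+01  1.1050e+01  4.6000e-01 -5.0000e-02 -7.9400e+01 -1.1621e+02] 2.2833
[[333.0, 0.0, 256.0], [0.0, 333.0, 190.3], [0.0, 0.0, 1.0]] [[0.1432, 0.9483, 0.2831, 0.5249], [0.9897, -0.1376, -0.04, 0.0028], [0.001, 0.2859, -0.9583, 0.4836], [0.0, 0.0, 0.0, 1.0]]
```

View pics/w1.png

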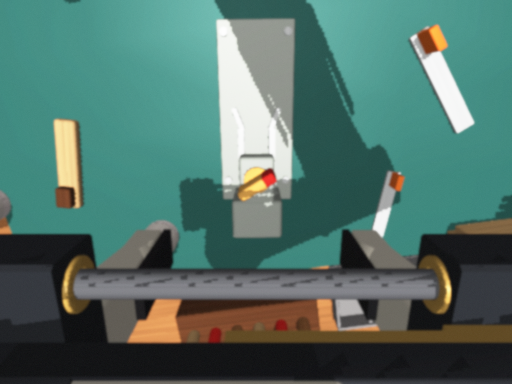

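The wrist view shows the whole machine (bed front edge at rows ~19, columns 217–294), the wing at (257,184) with its red end at (268,178), and the gauge (tab at (432,40), tip near (465,127)). Now a finer measurement.

Run:
```python
from h import *
i,K,T=load("w1")
cv2.imwrite("pics/z3.png",cv2.resize(i[8:132,395:485],None,fx=4.5,fy=4.5,interpolation=cv2.INTER_CUBIC))
cv2.imwrite("pics/z4.png",cv2.resize(i[10:250,200:310],None,fx=2.5,fy=2.5,interpolation=cv2.INTER_CUBIC))
cv2.imwrite("pics/z5.png",cv2.resize(i[100:245,205:305],None,fx=4,fy=4,interpolation=cv2.INTER_CUBIC))
```

```text
(no output)
```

View pics/z3.png

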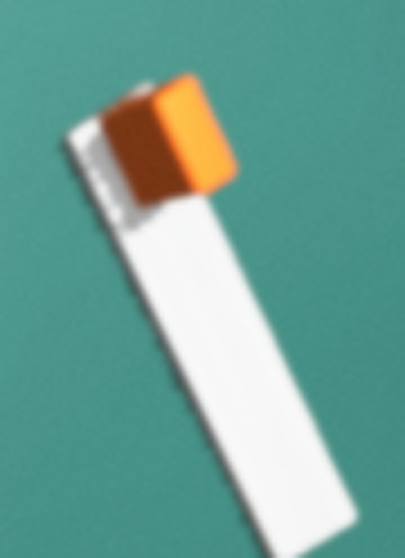

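View pics/z4.png

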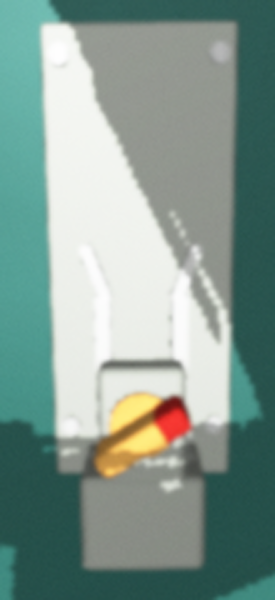

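View pics/z5.png

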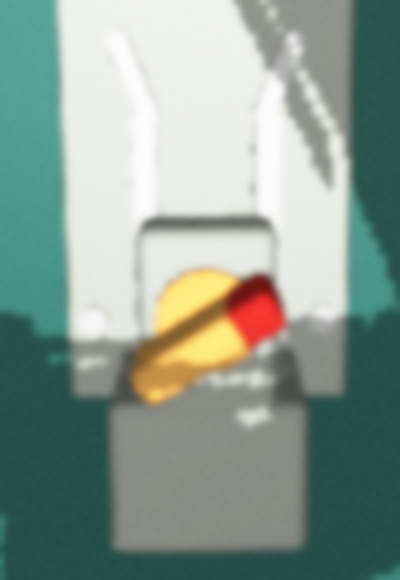

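Run:
```python
from h import *
i,K,T=load("w1")
g=lambda u,v:(395+(u+.5)/4.5-.5,8+(v+.5)/4.5-.5)
a=lambda u,v:(200+(u+.5)/2.5-.5,10+(v+.5)/2.5-.5)
b=lambda u,v:(205+(u+.5)/4-.5,100+(v+.5)/4-.5)
def P(n,uv,z): p=plane(K,T,uv,z); print(n,p.round(4)); return p
tr=P("tipR",g(358,518),.008);tl=P("tipL",g(278,557),.008);rl=P("rearL",g(68,137),.008)
print("len",np.linalg.norm(tl-rl),"w",np.linalg.norm(tr-tl),"yaw",np.degrees(np.arctan2(*(tl-rl)[1::-1])))
ts=[P("tab",g(*q),.044) for q in [(192,74),(240,172),(204,196),(154,95)]]
print("tabtop c",np.mean(ts,0), np.linalg.norm(ts[0]-ts[1]),np.linalg.norm(ts[0]-ts[3]),np.degrees(np.arctan2(*(ts[1]-ts[0])[1::-1])))
f1=P("bedfrontL",a(40,25),.02);f2=P("bedfrontR",a(237,22),.02)
d=f2-f1;print("w",np.linalg.norm(d),"yaw",np.degrees(np.arctan2(d[1],d[0]))-90,"mid",(f1+f2)/2)
b1=P("bedbackL",b(73,397),.02);b2=P("bedbackR",b(345,397),.02)
print((b1-f1),np.degrees(np.arctan2(*(b1-f1)[1::-1])),np.degrees(np.arctan2(*(b2-f2)[1::-1])))
c1=P("colL",b(112,550),.085);c2=P("colR",b(304,550),.085);c3=P("colfL",b(113,403),.085);c4=P("colfR",b(306,404),.085)
print(np.degrees(np.arctan2(*(c2-c1)[1::-1]))-90)
o1=P("armL",b(142,224),.085);o2=P("armR",b(274,222),.085)
print(np.degrees(np.arctan2(*(o2-o1)[1::-1]))-90)
for nm,q in [("fence inL",(103,300)),("fence inR",(173,300)),("fence inL",(106,350)),("fence inR",(173,350))]: P(nm,a(*q),.032)
for nm,q in [("red1",(262,274)),("red2",(286,330)),("other1",(134,375)),("other2",(152,403))]: P(nm,b(*q),.133)
# other2 etc
```

```text
tipR [0.6113 0.3008 0.008 ]
tipL [0.62   0.2764 0.008 ]
rearL [0.4881 0.2124 0.008 ]
len 0.14660850825914068 w 0.025924536988702018 yaw 25.855425452215897
tab [0.48   0.2295 0.044 ]
tab [0.5063 0.2426 0.044 ]
tab [0.511 0.233 0.044]
tab [0.4837 0.2195 0.044 ]
tabtop c [0.49528395 0.23115046 0.044     ] 0.029401516758308505 0.010678021334180584 26.576779704124192
bedfrontL [ 0.4326 -0.0347  0.02  ]
bedfrontR [0.4454 0.0637 0.02  ]
w 0.099275340775525 yaw -7.43469808666508 mid [0.43899431 0.01452335 0.02      ]
bedbackL [ 0.6679 -0.0664  0.02  ]
bedbackR [0.6822 0.0321 0.02  ]
[ 2.35335777e-01 -3.17506932e-02 -5.55111512e-17] -7.683752444810216 -7.614960402946299
colL [ 0.7014 -0.0532  0.085 ]
colR [0.7104 0.0088 0.085 ]
colfL [ 0.6516 -0.0446  0.085 ]
colfR [0.6607 0.0155 0.085 ]
-8.262729022586072
armL [ 0.5965 -0.0266  0.085 ]
armR [0.6017 0.013  0.085 ]
-7.368115713386771
fence inL [ 0.5714 -0.024   0.032 ]
fence inR [0.5768 0.0132 0.032 ]
fence inL [ 0.5984 -0.0266  0.032 ]
fence inR [0.6036 0.0096 0.032 ]
red1 [0.606  0.0068 0.133 ]
red2 [0.6224 0.0112 0.133 ]
other1 [ 0.6292 -0.0319  0.133 ]
other2 [ 0.6379 -0.0282  0.133 ]
```

```bash
sed -i 's/print(\[x for r in out\[i:i+5\] for x in r\])/print([float(x) for r in out[i:i+5] for x in r])/' h.py
python3 - <<'E'
from h import *
p,R,ph=pose(); print(p,ph)
p,ph=plan(p,ph,[0.495,0.230,0.09],116,15)
E
```

```text
[ 0.60222655 -0.00504938  0.32575447] 81.84096366876705
[0.0157, 0.0093, 0.0145, -0.04, 0.0157, 0.0087, 0.0149, -0.04, 0.0158, 0.0081, 0.0151, -0.04, 0.0157, 0.0075, 0.0156, -0.04, 0.0157, 0.0069, 0.0157, -0.04]
[0.0157, 0.0062, 0.0161, -0.04, 0.0157, 0.0056, 0.0163, -0.04, 0.0157, 0.0049, 0.0165, -0.04, 0.0158, 0.0043, 0.0167, -0.04, 0.0157, 0.0036, 0.0168, -0.04]
[0.0157, 0.0029, 0.017, -0.04, 0.0157, 0.0023, 0.0171, -0.04, 0.0157, 0.0015, 0.0171, -0.04, 0.0157, 0.0009, 0.0172, -0.04, 0.0158, 0.0002, 0.0173, -0.04]
end [0.495 0.23  0.09 ] 116.22 max [0.0158 0.0093 0.0173 0.04  ]
```

play_rows:
  series: [0.015, 0.0095, 0.0145, -0.04, 0.015, 0.0085, 0.015, -0.04, 0.015, 0.008, 0.015, -0.04, 0.015, 0.0075, 0.0155, -0.04, 0.016, 0.007, 0.0155, -0.04]

```text
time_s: 2.7
tcp_pos: [0.5645, 0.0687, 0.2498]
eef_rot: [66.0, 90.0, 159.4]
contact_force: [0.2, 0.4, 0.6]
gripper_width: 0.0875
```

play_rows:
  series: [0.016, 0.006, 0.016, -0.04, 0.016, 0.0055, 0.0165, -0.04, 0.016, 0.005, 0.0165, -0.04, 0.016, 0.0045, 0.0165, -0.04, 0.016, 0.0035, 0.017, -0.04]

```text
time_s: 3.12
tcp_pos: [0.5287, 0.147, 0.1698]
eef_rot: [83.0, 90.0, -172.1]
contact_force: [1.4, 0.2, 0.7]
gripper_width: 0.0875
```

play_rows:
  series: [0.016, 0.003, 0.017, -0.04, 0.016, 0.0025, 0.017, -0.04, 0.016, 0.0015, 0.017, -0.04, 0.016, 0.001, 0.017, -0.04, 0.016, 0, 0.0175, -0.04]

```text
time_s: 3.53
tcp_pos: [0.4929, 0.2252, 0.0898]
eef_rot: [82.6, 90.0, -161.0]
contact_force: [0.3, 0.1, -0.0]
gripper_width: 0.0874
```

play_rows:
  series: [0, 0, 0, 0, 0, 0, 0, 0, 0, 0, 0, 0, 0, 0, 0, 0, 0, 0, 0, 0]

```text
time_s: 3.95
tcp_pos: [0.4941, 0.2243, 0.0914]
eef_rot: [-75.6, 89.9, 40.5]
contact_force: [-0.6, -0.8, 0.3]
gripper_width: 0.0873
```

Run:
```python
from h import *
snap("wrist","w2"); p,R,ph=pose(); print(p,ph)
i,K,T=load("w2")
m=mask(i,(5,120,60),(22,255,255))
for b in blobs(m,60): print(b[:2])
print(proj(K,T,np.array([.495,.230,.044])))
```

```text
[0.49399545 0.22433416 0.09130438] 116.16505068626734
([497.7, 7.9], [472, 0, 40, 25, 517])
([263.9, 210.8], [256, 184, 18, 54, 898])
([504.7, 225.2], [493, 208, 19, 27, 285])
([74.6, 283.9], [61, 255, 33, 59, 860])
([438.3, 284.4], [419, 255, 33, 59, 966])
([384.1, 335.6], [226, 324, 286, 19, 3734])
[262.94421879 217.56571323]
```

View pics/w2.png

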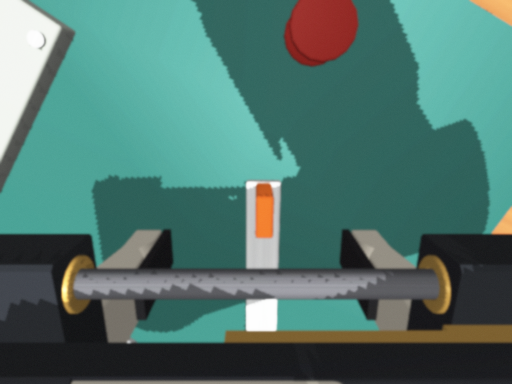

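The tab is centred at (264,216) within 2 px of the prediction, and the bar is aligned with the fingers. I'll descend and grip.

play_rows:
  series: [0.016, -0.001, 0.0015, 0, 0.016, -0.001, 0.0015, 0, 0.016, -0.001, 0.0015, 0, 0.016, -0.0005, 0.001, 0, 0.015, 0, 0, 0]
  squeeze: 25

```text
time_s: 4.42
tcp_pos: [0.4946, 0.231, 0.0113]
eef_rot: [-72.4, 89.9, 43.8]
contact_force: [0.8, 1.1, -0.3]
gripper_width: 0.0872
```

play_rows:
  series: [0, 0, 0, 0, 0, 0, 0, 0, 0, 0, 0, 0, 0, 0, 0, 0, 0, 0, 0, 0]
  jaw: 0
  squeeze: 25

```text
time_s: 4.83
tcp_pos: [0.4947, 0.2315, 0.0127]
eef_rot: [-73.4, 89.9, 42.8]
contact_force: [-0.3, 0.1, -0.2]
gripper_width: 0.0596
```

play_rows:
  series: [0, 0, 0, 0, 0, 0, 0, 0, 0, 0, 0, 0, 0, 0, 0, 0, 0, 0, 0, 0]

```text
time_s: 5.25
tcp_pos: [0.4941, 0.2311, 0.0116]
eef_rot: [-71.2, 90.0, 45.0]
contact_force: [-0.4, -0.3, -0.5]
gripper_width: 0.0265
```

Run:
```python
from h import *
from plant import get_state
s=get_state(); print(pose(s)[0],pose(s)[2],s["gripper_width"],s["contact_force"],s["joints"])
```

```text
[0.49412367 0.23114527 0.01162269] 116.23445528046666 0.026496092402821237 [-0.44880649 -0.312088   -0.48449449] [ 4.56545489e+01  2.21311786e+01 -3.00883777e+01  6.99909198e-05
 -3.77764768e+01 -1.09420149e+02]
```

play_rows:
  series: [0, 0, 0, 0, 0, 0, 0, 0, 0, 0, 0, 0, 0, 0, 0, 0, 0, 0, 0, 0]

```text
time_s: 5.67
tcp_pos: [0.4941, 0.2311, 0.0115]
eef_rot: [104.5, 90.0, -139.3]
contact_force: [0.2, 0.2, -0.6]
gripper_width: 0.0119
```

Run:
```python
from h import *
from plant import get_state
s=get_state(); print(pose(s)[0],pose(s)[2],s["gripper_width"],s["contact_force"])
p,R,ph=pose(s)
# lift to z .055, then to in front of machine: machine frame
my=np.radians(-7.6); mo=np.array([.6255,-.0105]); e=np.array([np.cos(my),np.sin(my)])
print("lead tab at -215:",mo-e*.215, "home",mo-e*.104)
```

```text
[0.49408353 0.23106462 0.01152053] 116.2294700470168 0.01191927828682336 [ 0.2188262   0.20227713 -0.59409142]
lead tab at -215: [0.41238866 0.01793512] home [0.52241358 0.00325466]
```

Gripped (width 11.9 mm). Next I'll lift and carry it to the front of the machine, turning to yaw −7.6°.

Run:
```python
from h import *
p,R,ph=pose()
my=np.radians(-7.6); mo=np.array([.6255,-.0105]); e=np.array([np.cos(my),np.sin(my)])
t=mo-e*.205; print(t)
p,ph=plan(p,ph,[p[0],p[1],.085],ph,5)
p,ph=plan(p,ph,[*t,.085],82.4,15)
```

```text
[0.42230081 0.01661256]
[-0.0147, 0.0, 0.0, -0.0, -0.0147, 0.0, 0.0, -0.0, -0.0147, 0.0, 0.0, -0.0, -0.0147, 0.0, 0.0, -0.0, -0.0147, 0.0, 0.0, -0.0]
end [0.4941 0.2311 0.085 ] 116.23 max [0.0147 0.     0.     0.    ]
[0.0, 0.0106, -0.0107, 0.039, 0.0, 0.0102, -0.0111, 0.039, 0.0, 0.0097, -0.0115, 0.039, 0.0, 0.0093, -0.0119, 0.039, 0.0, 0.0088, -0.0122, 0.039]
[0.0, 0.0084, -0.0126, 0.039, 0.0, 0.0078, -0.0129, 0.039, 0.0, 0.0074, -0.0132, 0.039, 0.0, 0.0068, -0.0134, 0.039, 0.0, 0.0062, -0.0137, 0.039]
[0.0, 0.0058, -0.0139, 0.039, 0.0, 0.0052, -0.0142, 0.039, 0.0, 0.0046, -0.0143, 0.039, 0.0, 0.0041, -0.0146, 0.039, 0.0, 0.0035, -0.0146, 0.039]
end [0.4223 0.0166 0.085 ] 82.71 max [0.     0.0106 0.0146 0.039 ]
```

play_rows:
  series: [-0.015, 0, 0, 0, -0.015, 0, 0, 0, -0.015, 0, 0, 0, -0.015, 0, 0, 0, -0.015, 0, 0, 0]

```text
time_s: 6.08
tcp_pos: [0.4937, 0.2308, 0.087]
eef_rot: [93.5, 90.0, -150.3]
contact_force: [0.8, 0.2, -2.0]
gripper_width: 0.0118
```

play_rows:
  series: [0, 0.0105, -0.0105, 0.039, 0, 0.01, -0.011, 0.039, 0, 0.0095, -0.0115, 0.039, 0, 0.0095, -0.012, 0.039, 0, 0.009, -0.012, 0.039]

```text
time_s: 6.5
tcp_pos: [0.4694, 0.1587, 0.0863]
eef_rot: [109.8, 90.0, -145.4]
contact_force: [0.8, -0.4, -1.1]
gripper_width: 0.0121
```

play_rows:
  series: [0, 0.0085, -0.0125, 0.039, 0, 0.008, -0.013, 0.039, 0, 0.0075, -0.013, 0.039, 0, 0.007, -0.0135, 0.039, 0, 0.006, -0.0135, 0.039]

```text
time_s: 6.92
tcp_pos: [0.4452, 0.0873, 0.0866]
eef_rot: [-15.2, 90.0, 78.4]
contact_force: [0.0, -0.1, -1.5]
gripper_width: 0.0118
```

play_rows:
  series: [0, 0.006, -0.014, 0.039, 0, 0.005, -0.014, 0.039, 0, 0.0045, -0.0145, 0.039, 0, 0.004, -0.0145, 0.04, 0, 0.0035, -0.0145, 0.042]

```text
time_s: 7.33
tcp_pos: [0.4215, 0.016, 0.0866]
eef_rot: [-61.9, 90.0, 20.4]
contact_force: [-0.6, -0.0, -1.5]
gripper_width: 0.0119
```

play_rows:
  series: [0, 0, 0, 0, 0, 0, 0, 0, 0, 0, 0, 0, 0, 0, 0, 0, 0, 0, 0, 0]

```text
time_s: 7.75
tcp_pos: [0.4223, 0.0178, 0.0866]
eef_rot: [-68.4, 90.0, 14.1]
contact_force: [0.4, 0.5, -1.2]
gripper_width: 0.0115
```

Run:
```python
from h import *
from plant import get_state
s=get_state(); print(pose(s)[0],pose(s)[2],s["gripper_width"],s["contact_force"])
snap("wrist","w3")
i,K,T=snap("top","t3"); cv2.imwrite("pics/z6.png",cv2.resize(i[100:225,220:340],None,fx=4.8,fy=4.8,interpolation=cv2.INTER_CUBIC))
i,K,T=snap("scene","s3"); cv2.imwrite("pics/z7.png",cv2.resize(i[130:260,140:310],None,fx=4.5,fy=4.5,interpolation=cv2.INTER_CUBIC))
```

```text
[0.42230408 0.01776756 0.08657404] 82.51807739699353 0.011542919859947827 [ 0.44300951  0.5079305  -1.17211877]
```

View pics/w3.png

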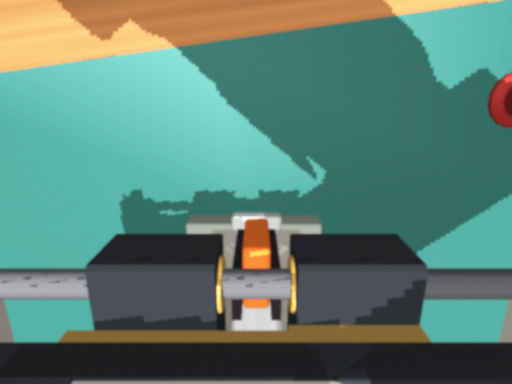

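View pics/z6.png

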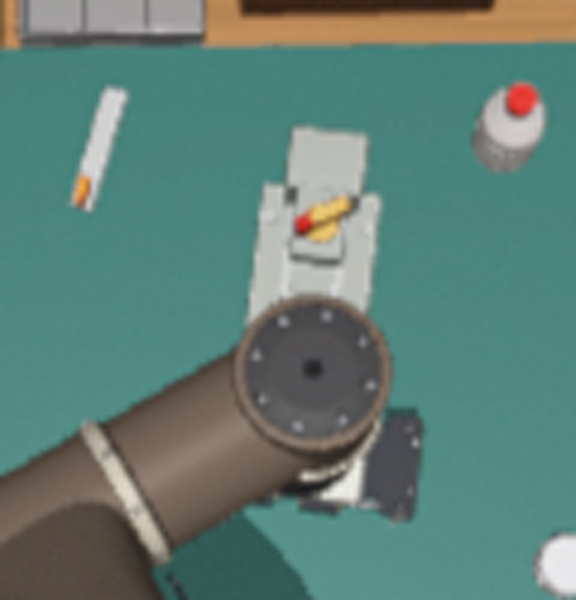

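View pics/z7.png

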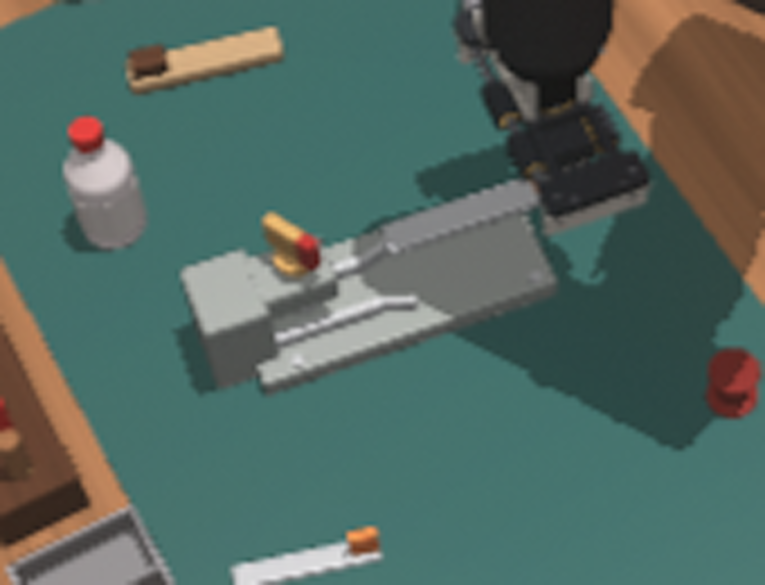

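play_rows:
  series: [0.011, 0, -0.0005, 0, 0.011, 0, -0.0005, 0, 0.011, 0, 0, 0, 0.011, 0, 0, 0, 0.009, 0, 0, 0]

```text
time_s: 8.32
tcp_pos: [0.4218, 0.0166, 0.0329]
eef_rot: [126.8, 90.0, -150.7]
contact_force: [-0.1, 0.3, -1.2]
gripper_width: 0.012
```

play_rows:
  series: [0.001, 0, 0, 0, 0, 0, 0, 0, 0, 0, 0, 0, 0, 0, 0, 0, 0, 0, 0, 0]

```text
time_s: 8.73
tcp_pos: [0.4222, 0.0166, 0.033]
eef_rot: [-54.7, 89.9, 27.7]
contact_force: [-0.3, -0.1, -0.6]
gripper_width: 0.0115
```

Run:
```python
from h import *
from plant import get_state
s=get_state(); print(pose(s)[0],pose(s)[2],s["gripper_width"],s["contact_force"])
i,K,T=snap("scene","s4"); cv2.imwrite("pics/z8.png",cv2.resize(i[150:240,170:290],None,fx=6.5,fy=6.5,interpolation=cv2.INTER_CUBIC))
```

```text
[0.42218242 0.0165639  0.03301788] 82.48568260361185 0.011541668265846905 [-0.26709727 -0.11698962 -0.62104015]
```

View pics/z8.png

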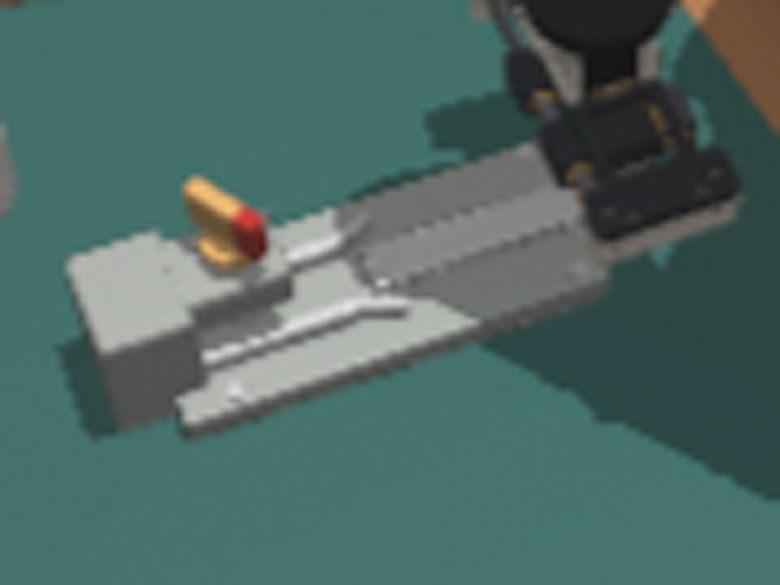

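The tip sits centred at the mouth of the fences, around (372,260) in the zoomed picture. Sliding in.

play_rows:
  series: [0.001, -0.008, 0, 0, 0, -0.008, 0, 0, 0, -0.008, 0, 0, 0, -0.008, 0, 0, 0, -0.008, 0, 0]

```text
time_s: 9.2
tcp_pos: [0.4627, 0.011, 0.0315]
eef_rot: [-115.1, 90.0, -32.6]
contact_force: [-0.3, -0.1, -0.8]
gripper_width: 0.0122
```

play_rows:
  series: [0, -0.008, 0, 0, 0, -0.008, 0, 0, 0, -0.008, 0, 0, 0, -0.008, 0, 0, 0, -0.006, 0, 0]

```text
time_s: 9.62
tcp_pos: [0.5004, 0.0061, 0.0315]
eef_rot: [-76.4, 90.0, 6.1]
contact_force: [-1.2, 0.5, 0.4]
gripper_width: 0.0121
```

play_rows:
  series: [0, -0.003, 0, 0, 0, -0.003, 0, 0, 0, -0.003, 0, 0, 0, -0.003, 0, 0, 0, -0.002, 0, 0]

```text
time_s: 10.03
tcp_pos: [0.5136, 0.0045, 0.0316]
eef_rot: [-65.3, 90.0, 17.2]
contact_force: [0.3, -1.3, -1.5]
gripper_width: 0.0119
```

Run:
```python
from h import *
from plant import get_state
s=get_state(); p=pose(s)[0]; print(p,pose(s)[2],s["gripper_width"],s["contact_force"])
my=np.radians(-7.6); mo=np.array([.6255,-.0105]); e=np.array([np.cos(my),np.sin(my)]);n=np.array([-e[1],e[0]])
print("tab machine x,y",(p[:2]-mo)@e,(p[:2]-mo)@n)
i,K,T=snap("scene","s5"); cv2.imwrite("pics/z9.png",cv2.resize(i[150:240,170:290],None,fx=6.5,fy=6.5,interpolation=cv2.INTER_CUBIC))
```

```text
[0.51360172 0.00446888 0.03156881] 82.49288194350716 0.011860592597847573 [ 0.25036148 -1.3157941  -1.48432273]
tab machine x,y -0.11289504538026252 3.812300660670435e-05
```

View pics/z9.png

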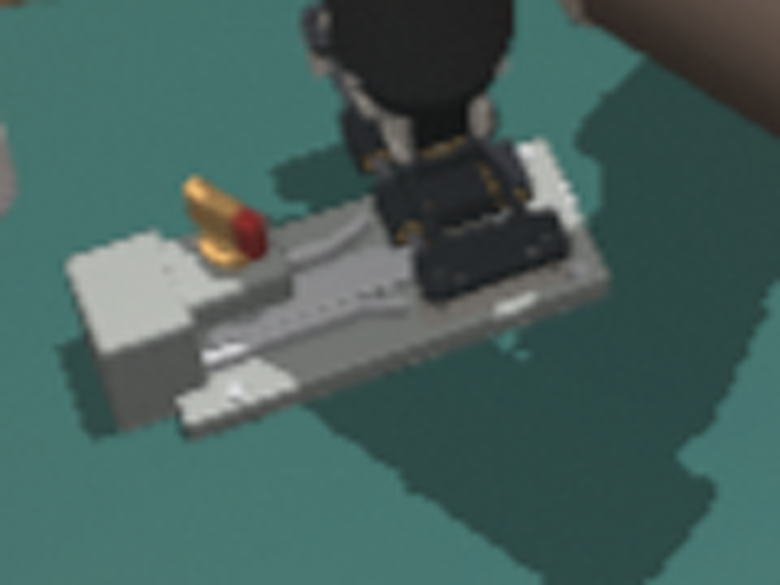

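play_rows:
  series: [0, -0.002, 0, 0, 0, -0.002, 0, 0, 0, -0.002, 0, 0, 0, -0.001, 0, 0, 0, 0, 0, 0]

```text
time_s: 10.5
tcp_pos: [0.5203, 0.0035, 0.0316]
eef_rot: [-69.8, 90.0, 12.7]
contact_force: [-0.4, 0.4, -0.2]
gripper_width: 0.0114
```

play_rows:
  series: [0, -0.001, 0, 0, 0, -0.001, 0, 0, 0, -0.001, 0, 0, 0, 0, 0, 0, 0, 0, 0, 0]

```text
time_s: 10.92
tcp_pos: [0.5222, 0.003, 0.0315]
eef_rot: [104.0, 89.9, -173.5]
contact_force: [-5.0, 2.4, 3.0]
gripper_width: 0.0116
```

play_rows:
  series: [0, -0.001, 0, 0, 0, -0.0005, 0, 0, 0, 0, 0, 0, 0, 0, 0, 0, 0, 0, 0, 0]

```text
time_s: 11.33
tcp_pos: [0.5223, 0.0029, 0.0315]
eef_rot: [98.9, 89.8, -178.7]
contact_force: [-11.5, 6.8, 8.7]
gripper_width: 0.012
```

play_rows:
  series: [0, 0.001, 0, 0, 0, 0.0005, 0, 0, 0, 0, 0, 0, 0, 0, 0, 0, 0, 0, 0, 0]

```text
time_s: 11.75
tcp_pos: [0.5222, 0.0029, 0.0315]
eef_rot: [106.7, 89.9, -170.8]
contact_force: [-5.9, 2.4, 4.5]
gripper_width: 0.0117
```

play_rows:
  series: [0, 0, 0, 0, 0, 0, 0, 0, 0, 0, 0, 0, 0, 0, 0, 0, 0, 0, 0, 0]
  jaw: 70

```text
time_s: 12.17
tcp_pos: [0.5234, 0.0031, 0.0316]
eef_rot: [-74.1, 90.0, 8.3]
contact_force: [0.3, -0.0, 0.0]
gripper_width: 0.0396
```

play_rows:
  series: [0, 0, 0, 0, 0, 0, 0, 0, 0, 0, 0, 0, 0, 0, 0, 0, 0, 0, 0, 0]

```text
time_s: 12.58
tcp_pos: [0.523, 0.0031, 0.0316]
eef_rot: [-89.4, 90.0, -6.9]
contact_force: [-0.4, -0.0, -0.2]
gripper_width: 0.061
```

Run:
```python
from h import *
from plant import get_state
s=get_state(); p=pose(s)[0]; print(p,pose(s)[2],s["gripper_width"],s["contact_force"])
snap("wrist","w6")
```

```text
[0.5230489  0.00306904 0.03156587] 82.48384101071935 0.06098189541664033 [-0.44162142 -0.04468857 -0.18858275]
```

View pics/w6.png

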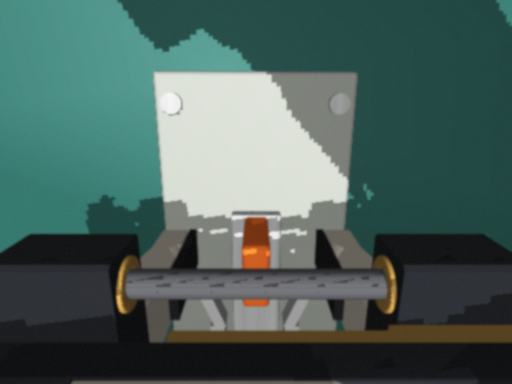

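Released; the tab is centred at (256,260) between the open fingers. I'll lift and move over the screw, turning to φ≈206°.

play_rows:
  series: [-0.034, 0, 0, 0, -0.034, 0, 0, 0, -0.034, 0, 0, 0, -0.034, 0, 0, 0, -0.034, 0, 0, 0]

```text
time_s: 13.05
tcp_pos: [0.5226, 0.003, 0.2034]
eef_rot: [-44.9, 90.0, 37.6]
contact_force: [1.6, 0.8, 0.2]
gripper_width: 0.0615
```

Run:
```python
from h import *
p,R,ph=pose(); print(p,ph)
plan(p,ph,[.6250,-.0105,.21],206.4,20)
```

```text
[0.52263568 0.0029619  0.20336967] 82.48234088175931
[-0.0003, -0.0052, 0.0, -0.108, -0.0004, -0.0051, -0.0005, -0.108, -0.0003, -0.005, -0.0012, -0.108, -0.0003, -0.0049, -0.0016, -0.108, -0.0004, -0.0047, -0.0022, -0.108]
[-0.0003, -0.0045, -0.0026, -0.108, -0.0003, -0.0041, -0.0031, -0.108, -0.0004, -0.0037, -0.0036, -0.108, -0.0003, -0.0034, -0.0039, -0.108, -0.0003, -0.0029, -0.0042, -0.108]
[-0.0003, -0.0024, -0.0046, -0.108, -0.0004, -0.002, -0.0048, -0.108, -0.0003, -0.0014, -0.005, -0.108, -0.0003, -0.0008, -0.005, -0.108, -0.0004, -0.0003, -0.0052, -0.108]
[-0.0003, 0.0002, -0.0052, -0.108, -0.0003, 0.0008, -0.0051, -0.108, -0.0004, 0.0014, -0.0049, -0.108, -0.0003, 0.0019, -0.0048, -0.108, -0.0003, 0.0023, -0.0046, -0.108]
end [ 0.625  -0.0105  0.21  ] 206.24 max [0.0004 0.0052 0.0052 0.108 ]
```

play_rows:
  series: [0, -0.0052, 0, -0.108, 0, -0.0051, -0.0005, -0.108, 0, -0.005, -0.0012, -0.108, 0, -0.0049, -0.0016, -0.108, 0, -0.0047, -0.0022, -0.108]

```text
time_s: 13.47
tcp_pos: [0.5487, -0.0004, 0.2017]
eef_rot: [-68.8, 90.0, 44.9]
contact_force: [-0.1, -0.6, -0.5]
gripper_width: 0.0614
```

play_rows:
  series: [0, -0.0045, -0.0026, -0.108, 0, -0.0041, -0.0031, -0.108, 0, -0.0037, -0.0036, -0.108, 0, -0.0034, -0.0039, -0.108, 0, -0.0029, -0.0042, -0.108]

```text
time_s: 13.88
tcp_pos: [0.5743, -0.0037, 0.2014]
eef_rot: [36.1, 90.0, -179.3]
contact_force: [1.1, -0.5, -0.6]
gripper_width: 0.061
```

play_rows:
  series: [0, -0.0024, -0.0046, -0.108, 0, -0.002, -0.0048, -0.108, 0, -0.0014, -0.005, -0.108, 0, -0.0008, -0.005, -0.108, 0, -0.0003, -0.0052, -0.108]

```text
time_s: 14.3
tcp_pos: [0.5999, -0.0071, 0.2014]
eef_rot: [8.9, 90.0, -175.5]
contact_force: [0.6, -0.1, 0.5]
gripper_width: 0.0614
```

play_rows:
  series: [0, 0.0002, -0.0052, -0.108, 0, 0.0008, -0.0051, -0.108, 0, 0.0014, -0.0049, -0.108, 0, 0.0019, -0.0048, -0.108, 0, 0.0023, -0.0046, -0.108]

```text
time_s: 14.72
tcp_pos: [0.6254, -0.0104, 0.2014]
eef_rot: [-20.1, 90.0, -173.5]
contact_force: [-0.1, -0.0, 0.2]
gripper_width: 0.0611
```

Run:
```python
from h import *
from plant import get_state
s=get_state(); p=pose(s)[0]; print(p,pose(s)[2],s["gripper_width"],s["joints"])
i,K,T=snap("wrist","w7")
print(proj(K,T,np.array([.6253,-.0105,.133])))
cv2.imwrite("pics/z10.png",cv2.resize(i[140:300,160:350],None,fx=4,fy=3.7,interpolation=cv2.INTER_CUBIC))
```

```text
[ 0.62543362 -0.01043828  0.2013649 ] -153.4520680983555 0.06108823203395044 [ 1.68971974e+01  1.69059481e+01 -7.96534238e+00 -4.46082951e-03
 -6.51506774e+01  9.65260850e+00]
[257.64075436 203.50058616]
```

View pics/z10.png

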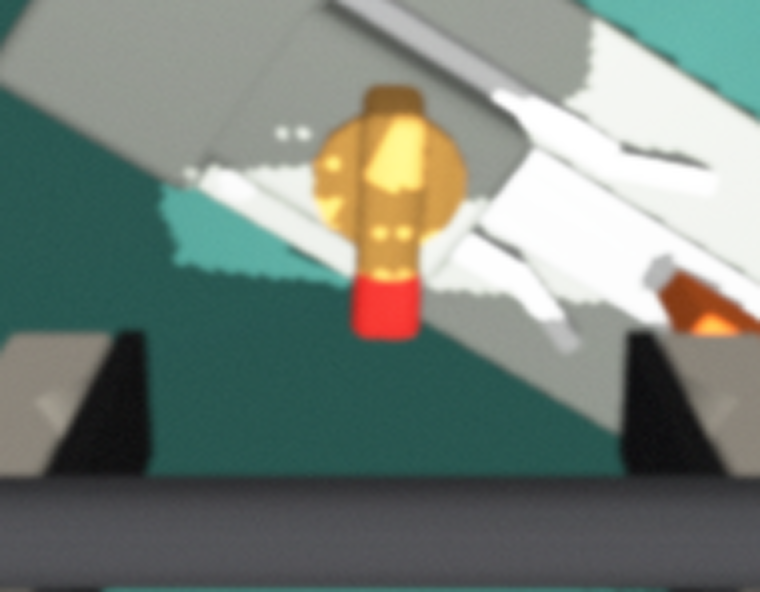

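The wing is centred at (257,201), within 2 px of the prediction, and aligned with the fingers to about 1.5°, so screw ≈ 1.0 rad. Descending to grip.

play_rows:
  series: [0.02, 0, 0, 0.024, 0.02, 0, 0, 0, 0.02, 0, 0, 0, 0.02, 0, 0, 0, 0.016, 0, 0, 0]

```text
time_s: 15.18
tcp_pos: [0.6245, -0.0104, 0.104]
eef_rot: [-23.1, 89.9, -178.4]
contact_force: [0.5, -0.6, -0.4]
gripper_width: 0.0609
```

play_rows:
  series: [0, 0, 0, 0, 0, 0, 0, 0, 0, 0, 0, 0, 0, 0, 0, 0, 0, 0, 0, 0]
  jaw: 0
  squeeze: 25

```text
time_s: 15.6
tcp_pos: [0.6261, -0.0102, 0.1069]
eef_rot: [168.3, 89.9, 13.1]
contact_force: [0.5, -0.1, 0.0]
gripper_width: 0.0338
```

play_rows:
  series: [0, 0, 0, 0, 0, 0, 0, 0, 0, 0, 0, 0, 0, 0, 0, 0, 0, 0, 0, 0]

```text
time_s: 16.02
tcp_pos: [0.625, -0.0106, 0.1059]
eef_rot: [5.5, 90.0, -149.6]
contact_force: [-3.4, -0.4, 4.5]
gripper_width: 0.0121
```

Run:
```python
from h import *
from plant import get_state
s=get_state(); p=pose(s)[0]; print(p,pose(s)[2],s["gripper_width"],s["contact_force"],s["moment"])
```

```text
[ 0.62501706 -0.01057265  0.10592454] -155.1373555918414 0.012095287402986753 [-3.3865419  -0.35581921  4.46380302] [-0.23108138  1.27126192 -0.09365742]
```

play_rows:
  series: [0.0002, 0, 0, 0.1, 0.0002, 0, 0, 0.1, 0.0002, 0, 0, 0.1, 0.0002, 0, 0, 0.1, 0.0002, 0, 0, 0.1]

```text
time_s: 16.43
tcp_pos: [0.6255, -0.0104, 0.105]
eef_rot: [163.2, 90.0, -20.9]
contact_force: [-0.7, 0.1, 4.2]
gripper_width: 0.0119
```

Run:
```python
from h import *
from plant import get_state
s=get_state(); p=pose(s)[0]; print(p,pose(s)[2],s["gripper_width"],s["contact_force"],s["moment"])
```

```text
[ 0.62549152 -0.01044065  0.10497937] 175.9514498381997 0.011919300725449482 [-0.7173362   0.12134738  4.20822866] [-0.17989586  0.69662292  0.10052002]
```

Turning cleanly, with low forces. Continuing.

play_rows:
  series: [0.0002, 0, 0, 0.1, 0.0002, 0, 0, 0.1, 0.0002, 0, 0, 0.1, 0.0002, 0, 0, 0.1, 0.0002, 0, 0, 0.1]

```text
time_s: 16.85
tcp_pos: [0.6259, -0.0106, 0.104]
eef_rot: [-164.6, 89.9, -17.3]
contact_force: [0.5, -1.5, 2.5]
gripper_width: 0.0118
```

play_rows:
  series: [0.0002, 0, 0, 0.1, 0.0002, 0, 0, 0.1, 0.0002, 0, 0, 0.1, 0.0002, 0, 0, 0.1, 0.0002, 0, 0, 0.1]

```text
time_s: 17.27
tcp_pos: [0.6262, -0.0109, 0.1031]
eef_rot: [-141.4, 89.9, -22.8]
contact_force: [1.9, -3.5, 2.1]
gripper_width: 0.0119
```

play_rows:
  series: [0.0002, 0, 0, 0.08, 0.0002, 0, 0, 0.08, 0.0002, 0, 0, 0.08, 0.0002, 0, 0, 0.08, 0.0002, 0, 0, 0.08]

```text
time_s: 17.68
tcp_pos: [0.6264, -0.0112, 0.1023]
eef_rot: [-129.4, 89.9, -33.6]
contact_force: [1.3, -4.5, 2.8]
gripper_width: 0.0117
```

Run:
```python
from h import *
from plant import get_state
s=get_state(); p=pose(s)[0]; print(p,pose(s)[2],s["gripper_width"],s["contact_force"],s["moment"],s["joints"])
```

```text
[ 0.6263532  -0.01122781  0.10229197] 95.80580558031323 0.011676577682256389 [ 1.30840133 -4.46217652  2.80915144] [-1.90137728 -0.45533918  0.0714948 ] [  16.86066734   21.84213012  -14.87860966    0.11665866  -53.20208141
 -101.12461389]
```

play_rows:
  series: [0.0001, 0, 0, 0.03, 0.0001, 0, 0, 0.03, 0, 0, 0, 0.03, 0, 0, 0, 0.03, 0, 0, 0, 0.03]

```text
time_s: 18.1
tcp_pos: [0.6264, -0.0113, 0.1021]
eef_rot: [-122.8, 89.9, -35.4]
contact_force: [1.3, -4.4, 1.6]
gripper_width: 0.0119
```

Run:
```python
from h import *
from plant import get_state
s=get_state(); p=pose(s)[0]; print(p,pose(s)[2],s["gripper_width"],s["contact_force"],s["moment"],s["joint_torque"][5])
```

```text
[ 0.62641177 -0.01129855  0.10212389] 87.39562142972093 0.011934284286049172 [ 1.27762646 -4.3931676   1.62771111] [-1.89604449 -0.57364376  0.67339729] -0.050927745178341866
```

play_rows:
  series: [0, 0, 0, 0.03, 0, 0, 0, 0.03, 0, 0, 0, 0, 0, 0, 0, 0, 0, 0, 0, 0]

```text
time_s: 18.52
tcp_pos: [0.6267, -0.0112, 0.1022]
eef_rot: [-114.4, 89.8, -30.3]
contact_force: [2.3, -5.2, 2.5]
gripper_width: 0.0129
```

Run:
```python
from h import *
from plant import get_state
s=get_state(); p=pose(s)[0]; print(p,pose(s)[2],s["gripper_width"],s["contact_force"],s["moment"],s["joint_torque"][5])
i,K,T=snap("scene","s8"); cv2.imwrite("pics/z11.png",cv2.resize(i[130:240,150:290],None,fx=5.5,fy=5.4,interpolation=cv2.INTER_CUBIC))
```

```text
[ 0.62668747 -0.01123677  0.1021597 ] 84.06420871354554 0.012858098429152916 [ 2.34980304 -5.1530439   2.54114778] [-1.96283473 -0.81570092  0.73611505] -0.7182114198803902
```

View pics/z11.png

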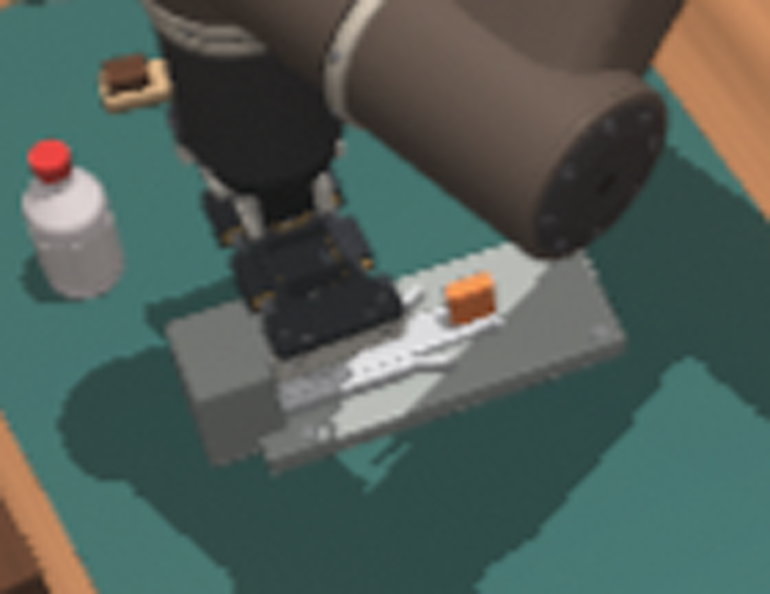

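The jaws are being spread (12.9 mm) and the moment has levelled off at 0.74 N m, so the screw is on its seat. The gauge is still in place. Backing off to φ≈180.5° (screw ≈1.43).

play_rows:
  series: [0, 0, 0, -0.084, 0, 0, 0, -0.084, -0.0002, 0, 0, -0.084, -0.0002, 0, 0, -0.084, -0.0002, 0, 0, -0.084]

```text
time_s: 18.98
tcp_pos: [0.6265, -0.011, 0.1027]
eef_rot: [-126.6, 89.9, -18.3]
contact_force: [1.5, -3.9, 3.6]
gripper_width: 0.0119
```

play_rows:
  series: [-0.0002, 0, 0, -0.084, -0.0002, 0, 0, -0.084, -0.0002, 0, 0, -0.084, -0.0002, 0, 0, -0.084, -0.0002, 0, 0, -0.084]

```text
time_s: 19.4
tcp_pos: [0.6263, -0.0106, 0.1035]
eef_rot: [-139.5, 89.9, -7.2]
contact_force: [0.9, -1.4, 2.0]
gripper_width: 0.0117
```

play_rows:
  series: [-0.0002, 0, 0, -0.084, -0.0002, 0, 0, -0.084, -0.0002, 0, 0, -0.084, -0.0002, 0, 0, -0.084, -0.0002, 0, 0, -0.084]

```text
time_s: 19.82
tcp_pos: [0.6259, -0.0104, 0.1044]
eef_rot: [-156.6, 89.9, -0.2]
contact_force: [-0.6, 0.4, 2.9]
gripper_width: 0.0121
```

play_rows:
  series: [-0.0001, 0, 0, -0.084, -0.0001, 0, 0, -0.084, -0.0001, 0, 0, -0.084, -0.0001, 0, 0, -0.084, -0.0001, 0, 0, -0.084]

```text
time_s: 20.23
tcp_pos: [0.6255, -0.0103, 0.1051]
eef_rot: [178.7, 90.0, -0.9]
contact_force: [-3.9, 1.1, 6.3]
gripper_width: 0.012
```

play_rows:
  series: [0, 0, 0, 0, 0, 0, 0, 0, 0, 0, 0, 0, 0, 0, 0, 0, 0, 0, 0, 0]

```text
time_s: 20.65
tcp_pos: [0.6254, -0.0103, 0.1051]
eef_rot: [173.8, 90.0, -5.9]
contact_force: [-2.7, 0.8, 6.0]
gripper_width: 0.0119
```

Run:
```python
from h import *
from plant import get_state
s=get_state(); p=pose(s)[0]; print(p,pose(s)[2],s["gripper_width"],s["contact_force"],s["moment"],s["qd"].round(2))
i,K,T=snap("scene","s9"); cv2.imwrite("pics/z12.png",cv2.resize(i[130:240,150:290],None,fx=5.5,fy=5.4,interpolation=cv2.INTER_CUBIC))
i,K,T=snap("wrist","w9")
```

```text
[ 0.62541824 -0.01032223  0.10509057] -179.75417726320686 0.011909701530276368 [-2.65022077  0.84535986  6.04810732] [0.155726   1.21677384 0.07071944] [ 0.05 -0.09 -0.03 -0.05  0.08 -0.  ]
```

View pics/z12.png

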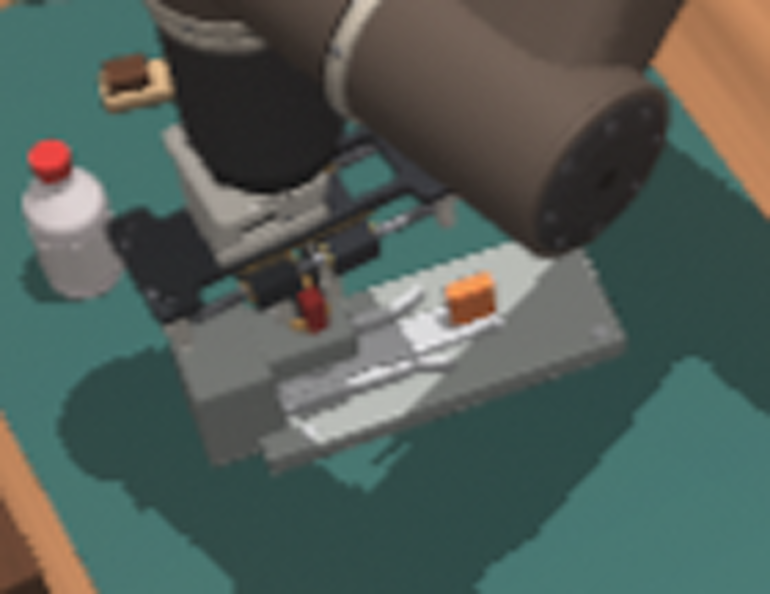

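View pics/w9.png

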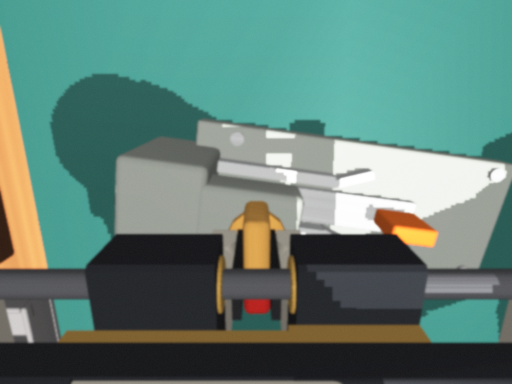

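Run:
```python
from h import *
my=np.radians(-7.6); mo=np.array([.6255,-.0105]); e=np.array([np.cos(my),np.sin(my)]);n=np.array([-e[1],e[0]])
for nm in ["w9","s9","s8"]:
    i,K,T=load(nm)
    m=mask(i,(5,150,150),(16,255,255))
    for b in blobs(m,20):
        p=plane(K,T,b[0],.055)[:2]-mo
        if abs(p@e)<.2 and abs(p@n)<.06: print(nm,b[0],b[1],"x,y",p@e,p@n)
i,K,T=load("w9"); cv2.imwrite("pics/z13.png",cv2.resize(i[150:260,350:460],None,fx=5,fy=5,interpolation=cv2.INTER_CUBIC))
```

```text
w9 [7.4, 229.3] [0, 186, 16, 79, 162] x,y 0.16502233696739116 0.0353772011668339
w9 [404.4, 221.6] [378, 210, 59, 35, 642] x,y -0.09846900411104795 -0.0063610866484004385
s9 [235.0, 183.1] [232, 181, 7, 5, 22] x,y -0.10446434907810932 -0.002626793392922795
s8 [235.0, 183.1] [232, 181, 7, 5, 22] x,y -0.10446434907810932 -0.002626793392922795
```

View pics/z13.png

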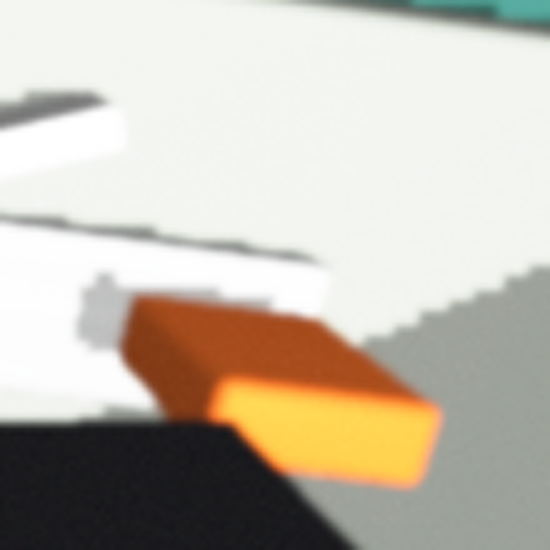

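Run:
```python
from h import *
my=np.radians(-7.6); mo=np.array([.6255,-.0105]); e=np.array([np.cos(my),np.sin(my)]);n=np.array([-e[1],e[0]])
i,K,T=load("w9")
for u,v in [(215,385),(440,408),(415,487),(315,436)]:
    p=plane(K,T,(350+u/5,150+v/5),.064)[:2]-mo; print(p@e,p@n)
from plant import close_job
print(close_job())
```

```text
-0.08742771784463403 -0.004768385181257635
-0.11701670343129605 -0.005587163640921703
-0.11704151287966834 0.005742237467987245
-0.10209281739397204 0.00043659875593612274
the job is handed in; nothing more can be done
None
```

The gauge is home on the bed and released. The thumbscrew was turned to its seat, backed off a quarter turn, and is still held by the fingers. The job was handed in at about 20.7 s of the 69 s allowed; no verdict comes back, so everything here rests on my own measurements.

- **Gauge:** It slid in between the fences and stopped against the column at the predicted position, with about 11 N on the last push before I opened the fingers. A last check in the wrist view put the tab 102 mm in front of the screw axis and 0.4 mm off the middle. The expected distance is 104 mm and the calibration is good to about 2 mm.
- **Scene view:** It gave 104 mm and −2.6 mm for the tab, before and after the back-off alike. An earlier wrist reading of 98 mm and −6 mm came from a mask that also caught the tab's sides, so I replaced it with corner points.
- **Screw:** I started it from an estimated 1.0 rad. Past the predicted seat the moment levelled off at 0.67–0.74 N m and the wing began to spread the jaws. I held it there for over 0.2 s. The tool's angle then put it at about 1.43 rad after backing off, which is the quarter-turn target, though I never read the joint directly.
- **Grip:** The fingers closed on the wing with a 25 N setting and an 11.9 mm opening, against its 12 mm thickness. The screw looked still at the end.
- **Other things on the bench:** I did not touch any of them that I know of. I did not measure their positions again at the end.

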